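# Clip a hook plate into the counter display bracket

## Robot

A 7-joint arm with a two-finger parallel gripper is mounted at the origin on the work surface. World frame = base frame: x ahead of the robot, y to its left, z up, the work surface at z = 0. Lengths are in m, angles in rad, forces in N, time in s.
With the tool pointing down it reaches from about 0.4 to 0.875 m from the base axis. Payload 19.3 kg.
Tool frame: the origin (TCP) lies midway between the tips of the shut fingers; the grasp point (between the pads) lies bot.tcp_to_grasp behind it (bot.tcp_to_grasp is the distance from the TCP to the grasp point, in m); z points along the fingers, y is the line along which they close (so a half turn about z gives the same grasp; the last joint's range is limited). The gripper opens to 85 mm and grips with 20 to 120 N. Pads are 22 mm wide; open, the fingers measure 114 mm over their backs; the gripper's body (76 mm by 85 mm) begins 54 mm behind the grasp point. The pads swing forward as they close: fully open they stand 13 mm farther back than shut.
Start: joints at [1.179, 0.521, -0.036, 1.599, 0.021, 1.021, -0.113], TCP at [0.198, -0.593, 0.231] pointing down, gripper open.
Joint ranges: [-2.91, 2.91], [-0.3, 2.13], [-1.5, 1.42], [0.17, 2.43], [-1.26, 4.41], [0.16, 1.93], [-2.52, 2.52]. Speed limits (rad/s): [1.89, 1.89, 2.39, 2.39, 3.01, 3.01, 3.01].

## Interface

Orientations are given as [roll, pitch, yaw] about the fixed x, y, z axes, in that order (R = Rz(yaw) Ry(pitch) Rx(roll)).
In Python, from workcell import observe, imaging, bot gives the robot as it stands.
- The arm moves only by the tool send_rows, never from a script. Its argument "plan" is text: rows parted by semicolons, each of 7 numbers parted by spaces: the shift along the tool's x, y, z in m, then the turn, a rotation vector about the tool's x, y, z in degrees, then the finger opening in m, from 0 to 0.0854. In form: dx dy dz rx ry rz claw; .... A call has 1 to 10 rows; each row is the pose to reach, as a shift and turn from the pose commanded when the call began, along the tool's axes at that moment; what a row does not reach only later rows make up. A row lasts 1/12 s, in which the tool goes at most 41.7 mm and 7.16 degrees, less where a joint would pass 70% of its speed; a pose out of reach is approached as far as the arm can. A call with a gripper value outside its range is refused whole. The fingers move at their own pace and stop on an object; "grip_force" is the grip in N (left out, the last holds). Time passes only in rows, so rows that repeat a pose let the fingers close. It gives the time, the measured TCP pose, the force, the opening and the grip force at its end, in the units of the state.
- observe(): the state, without advancing time (a new reading comes with each control period).
- imaging.grab_frame(name): name is "scene" or "top" or "wrist"; returns a dict with "color" (420x560x3 uint8, red, green, blue), "fx", "fy", "cx", "cy" (pixels), "dist_coeffs" ([k1, k2, p1, p2, k3] as OpenCV has them; the pictures are not rectified), "eye" and "orientation" of the camera in the world; the wrist camera has in their place "tool_from_camera" (4x4, takes a point from camera to tool coordinates, whose origin is the TCP and whose axes are the flange's). Camera axes: x right, y down, z forward; pixel columns grow to the right and rows downward; lengths in m; the calibration is good to about 2 mm. A picture is of the moment at which its call begins: read the wrist's pose just before it. There is no depth.
- bot.job_done(): hands the job in; it is judged then, once.
The state is a dict: "clock": time; "qpos": joint angles; "qd": joint speeds; "joint_efforts": joint torques, N m; "position": TCP position; "tool_rot": TCP orientation; "force": force on the tool from outside, world axes, zero at the start; "moment": the same for the moment, N m; "grip_width": finger opening in m; "finger_force": force on a finger pad.
Only numpy, scipy, OpenCV 4.12 (cv2) and the standard library are available. Lean on these libraries where they do the work, as an engineer would, in place of code of your own. Each camera call takes 0.05 s, during which the arm holds its last target. There are 200 camera calls.

## Task

Take the blue hook plate out of the wooden stand and slide its two ears down into the slots of the grey counter bracket, hook towards the yellow stripe, until it sits flat on the ledge and both brass spring clips have snapped back over the ears. Push gently - it should never be forced - then let go, and leave the yellow sign and everything else on the counter as it is.

Things in the scene. Friction and masses are not known exactly. Their poses are not given: they have to be found in the camera images.
- plate: Blue upright plate, about 220 g: 6 mm thick (x), 100 mm wide (y), 80 mm tall (z up), the lowest 14 mm only 88 mm wide. Origin: centre of its bottom edge. A bare aluminium ear on each side reaches out to y = +-62 mm, 14 to 50 mm above the bottom edge, 6 mm thick. A hook sticks out to -x, a black grip tab stands on top. It starts upright in one groove of the stand.
- tab (a point): Centre of the plate's black grip tab, 96 mm above the plate's bottom edge. The tab is 14 mm thick (plate x), 36 mm wide (y) and 32 mm tall, on the plate's top edge: pinch it from above across its thickness. Lower on the front is only the hook.
- hook_tip (a point): Tip of the plate's hook, 42 mm in front (-x) of the plate and 68 mm above its bottom edge.
- stand: Fixed wooden stand, 118 x 84 x 30 mm, origin at the centre of its underside. Two grooves along its y at x = -35 and +35 mm, 9 mm wide, floor 12 mm up: the blue plate stands loose in one, the yellow sign in the other, both turned like the stand. Lift 30 mm to be clear.
- sign: Yellow sign plate with white grip tab, without ears or hook, otherwise like the blue plate; in the other groove of the stand. To be left alone. Origin at the centre of its bottom edge.
- bracket: Fixed grey bracket, origin on its underside midway between the slots, z up. Base 12 mm high, 180 mm wide (y), from x = -70 (long side, yellow stripe) to +35 mm. Two steel uprights at y = +-54 to +-72 mm hold the slots. Seated, the plate's frame is turned like the bracket's, x and y equal. It bends if the plate presses on it with more than 28 N.
- slot_mouth (a point): Midway between the two slots' mouths, 142 mm above the bracket's underside. Each slot is vertical, open to the inside and top, 9 mm wide (bracket x), outer wall at y = +-63.5 mm, straight up to 128 mm, above that flared about 7 mm outwards (x and y) to the mouth.
- stripe (a point): Middle of the yellow stripe on the base, 60 mm in front (-x) of the slots. Between the uprights is a rubber-faced black ledge on which the plate's bottom edge comes to rest. It has been set at a height that is NOT measured: its top is 20 to 60 mm above the bracket's underside, so the end of the slide must be felt.
- clip_l (a joint): Brass spring clip in the slot at the bracket's +y side, carried by the ledge: m pushed outwards, 0 at rest, to 0.008. Ears meet the clips with the plate about 46 mm above its seat; both together resist with 5 to 9 N at first, 1 to 4 N once past the ramp. In the last 4 mm they snap back over the ears and hold the plate down; then it stands hard on the ledge.
- clip_r (a joint): The same for the clip at the bracket's -y side. At rest a clip's nose reaches in to 58 mm from the middle, 3.5 mm above the top of a seated ear.
- screwdriver: Screwdriver lying on the counter, to be left alone.
- tape: Roll of tape, 90 mm wide, 24 mm high, to be left alone.
- glitter: Red jar, 52 mm wide, 85 mm high, to be left alone.
- bulbs: Blue box, 90 x 160 x 70 mm, to be left alone.
- mug: White mug, 80 mm wide, 90 mm high, to be left alone.
Not all that is in view belongs to the job. What is shaped like the bracket but orange is not meant.

How it is judged:
On the way, in this order (a step that is already met when the one before it is completed fails the run):
1. the blue plate is lifted clear of the stand (height (world z) of plate above 0.05 m), for 0.05 s.
2. the plate is upright between the uprights with its ears in both slots, hook towards the stripe, not yet down (z of plate in the frame of bracket between 0.064 and 0.114 m and horizontal distance between plate and bracket below 0.006 m and x of hook_tip in the frame of bracket below -0.03 m and angle between the y axis of plate and the y axis of bracket, either way round below 0.15 rad and angle between plate's own z axis and vertical below 0.15 rad), for 0.05 s.
At the end, for the whole second after the job is handed in: blue plate at rest in the slots, hook towards the stripe, within 4 mm and 0.08 rad of the slots' middle, upright within 0.08 rad, bottom edge 17 to 62 mm above the bracket's underside (on the ledge); both clips back over the ears (pushed out less than 1.5 mm) (z of plate in the frame of bracket between 0.017 and 0.062 m and horizontal distance between plate and bracket below 0.004 m and x of hook_tip in the frame of bracket below -0.03 m and angle between the y axis of plate and the y axis of bracket, either way round below 0.08 rad and angle between plate's own z axis and vertical below 0.08 rad and value of joint each of clip_l, clip_r below 0.0015 m and linear speed of plate below 0.02 m/s); the robot touches nothing.
It fails at once if the plate is forced: it presses on the bracket with more than 28 N (contact force between plate and bracket above 28 N).
It fails at once if the robot leans on the bracket with more than 15 N (contact force between any of the fingers, the arm and bracket above 15 N).
It fails at once if the yellow sign is moved more than 20 mm (distance of sign from where it was at the start of the episode above 0.02 m).
It fails at once if something else on the counter is moved more than 20 mm (distance of any of screwdriver, tape, glitter, bulbs, mug from where it was at the start of the episode above 0.02 m).
It also fails if it takes over 72 s, if anything falls off the work surface, if the arm or the gripper's body presses on something with over 40 N, if the wrist force passes 120 N, or if a joint passes its speed limit or range.

## Working session

There is one attempt and no reset: what is moved stays moved. The work goes in short steps, Python scripts to look and compute and a tool call to move; the robot and the scene stay as the last step left them, time stands still between calls to the robot, and variables do not carry over. Pictures are saved under pics/ and viewed, at most 10 in all, crops included, and the job is handed in when it is done.

Besides the shell and the picture viewer there is one more tool, called after "Call:" in YAML: its name, and indented under it one key for each argument. send_rows: Moves the arm, as the interface text tells. Its arguments: {"type":"object","properties":{"plan":{"type":"string"},"grip_force":{"type":"number"}},"required":["plan"]}

```bash
ls; mkdir -p pics; python3 - <<'E'
from workcell import observe, imaging, bot
import cv2,numpy as np,json
print(observe(),bot.tcp_to_grasp)
for n in ["scene","top"]:
    f=imaging.grab_frame(n); cv2.imwrite(f"pics/{n}0.png",f["color"][:,:,::-1])
    print({k:v for k,v in f.items() if k!="color"})
    np.save(f"pics/{n}0.npy",f,allow_pickle=True)
a=[cv2.imread(f"pics/{n}0.png") for n in ["scene","top"]]
E
```

```text
pics
{'clock': 0.0, 'qpos': array([ 1.17878715,  0.52203944, -0.0363235 ,  1.60001153,  0.02121774,
        1.02108825, -0.11278029]), 'qd': array([-0.00015136, -0.00082007, -0.00035664,  0.00117256,  0.00146306,
        0.0006822 , -0.00110297]), 'joint_efforts': array([-3.97163903e-04, -9.27116776e+01,  1.97961174e+00, -3.69925368e+01,
        1.77541684e-02,  8.30771634e-03, -3.55557188e-05]), 'position': array([ 0.19752723, -0.59260652,  0.23070867]), 'tool_rot': array([-3.14043587e+00,  9.97619691e-05,  3.21824935e-01]), 'force': array([-0.07218691,  0.68042197,  0.36895734]), 'moment': array([ 0.01782944, -0.05162731, -0.00567951]), 'finger_force': 0.0, 'grip_width': 0.08560493982734338} 0.0187
{'fx': 478.9189721300767, 'fy': 478.9189721300767, 'cx': 277.24052907422157, 'cy': 206.6230900018908, 'dist_coeffs': array([-0.07168204,  0.        ,  0.        ,  0.        ,  0.        ]), 'eye': array([0.87860152, 0.48763766, 0.96705921]), 'orientation': array([-2.54326984, -0.00547354,  2.62076355])}
{'fx': 440.4926824227682, 'fy': 440.4926824227682, 'cx': 284.61780484572967, 'cy': 210.8680554094123, 'dist_coeffs': array([-0.03467169,  0.        ,  0.        ,  0.        ,  0.        ]), 'eye': array([ 0.43335   , -0.0095456 ,  1.01454408]), 'orientation': array([-2.99754145, -0.01744377, -1.5616617 ])}
```

View pics/scene0.png

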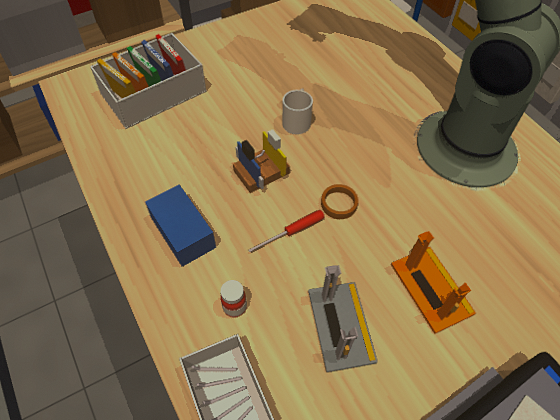

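View pics/top0.png

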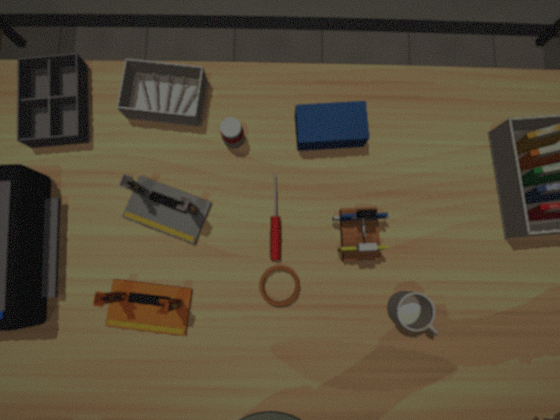

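Candidates:
- **Plate:** the blue piece with a black tab in the stand, scene (248,158), top (366,215). Not it: the blue box (180,222)/(332,125), the blue pen in the bin (158,55)/(540,190), the yellow sign (275,150)/(362,248).
- **Bracket:** the grey one, scene (340,325), top (165,208). Not it: the orange one (432,280)/(147,303).

I'm taking the first of each and checking them in one crop.

```bash
cat > h.py <<'E'
import numpy as np,cv2
from scipy.spatial.transform import Rotation as R
def cam(f,st=None):
    K=np.array([[f["fx"],0,f["cx"]],[0,f["fy"],f["cy"]],[0,0,1]])
    if "eye" in f: return K,f["dist_coeffs"],R.from_euler('xyz',f["orientation"]).as_matrix(),np.array(f["eye"])
    T=np.eye(4);T[:3,:3]=R.from_euler('xyz',st["tool_rot"]).as_matrix();T[:3,3]=st["position"]
    T=T@f["tool_from_camera"]; return K,f["dist_coeffs"],T[:3,:3],T[:3,3]
def cast(c,uv,z):
    K,d,Rm,e=c
    n=cv2.undistortPoints(np.array(uv,float).reshape(-1,1,2),K,d)[:,0]
    r=np.c_[n,np.ones(len(n))]@Rm.T
    return e+r*((z-e[2])/r[:,2])[:,None]
def proj(c,P):
    K,d,Rm,e=c
    return cv2.projectPoints((np.atleast_2d(P)-e)@Rm,np.zeros(3),np.zeros(3),K,d)[0][:,0]
def load(n): return np.load(f"pics/{n}.npy",allow_pickle=True).item()
E
python3 - <<'E'
from h import *
o=[]
for n,(x,y),(X,Y) in [("top0",(315,195),(115,160)),("scene0",(215,120),(290,255))]:
    im=load(n)["color"][:,:,::-1]
    im=cv2.convertScaleAbs(im,alpha=2.0 if n=="top0" else 1)
    w,h=100,75
    if n=="scene0":
        b=im[Y:Y+120,X:X+160]
    else: b=im[Y:Y+h*1+15,X:X+120]
    o.append(np.hstack([cv2.resize(im[y:y+h,x:x+w],(400,300),interpolation=cv2.INTER_CUBIC),cv2.resize(b,(400,300),interpolation=cv2.INTER_CUBIC)]))
cv2.imwrite("pics/crop1.png",np.vstack(o))
# bracket base / stripe / stand from the top view
f=load("top0");c=cam(f);hsv=cv2.cvtColor(f["color"],cv2.COLOR_RGB2HSV)
m=((hsv[...,0]>20)&(hsv[...,0]<32)&(hsv[...,1]>170)&(hsv[...,2]>90)).astype(np.uint8)
n,l,s,ce=cv2.connectedComponentsWithStats(m)
for i in range(1,n):
    if s[i,4]>40:
        pts=np.argwhere(l==i)[:,::-1]; box=cv2.minAreaRect(pts.astype(np.float32)); print(s[i],ce[i],box,cast(c,[ce[i]],0.013).round(4))
print(hsv[205:215,150:175:8].tolist()[0], hsv[225,140], hsv[235,185],hsv[215,345])
E
```

```text
[126 213  18   9  42] [134.42857143 216.78571429] ((134.51458740234375, 216.95985412597656), (18.710432052612305, 3.161123275756836), 19.98310661315918) [[0.5611 0.318  0.013 ]]
[145 220  48  21 116] [168.46551724 229.85344828] ((168.55511474609375, 229.8541259765625), (51.03520202636719, 3.1182405948638916), 20.695451736450195) [[0.532  0.2386 0.013 ]]
[108 320  75  14 315] [145.57777778 326.52380952] ((145.0071258544922, 326.4408874511719), (74.78348541259766, 5.401249885559082), 6.842772960662842) [[0.3165 0.2798 0.013 ]]
[[0, 18, 42], [45, 18, 57], [30, 8, 31], [170, 25, 31]] [ 24  96 106] [ 24 167 116] [106 119  75]
```

View pics/crop1.png

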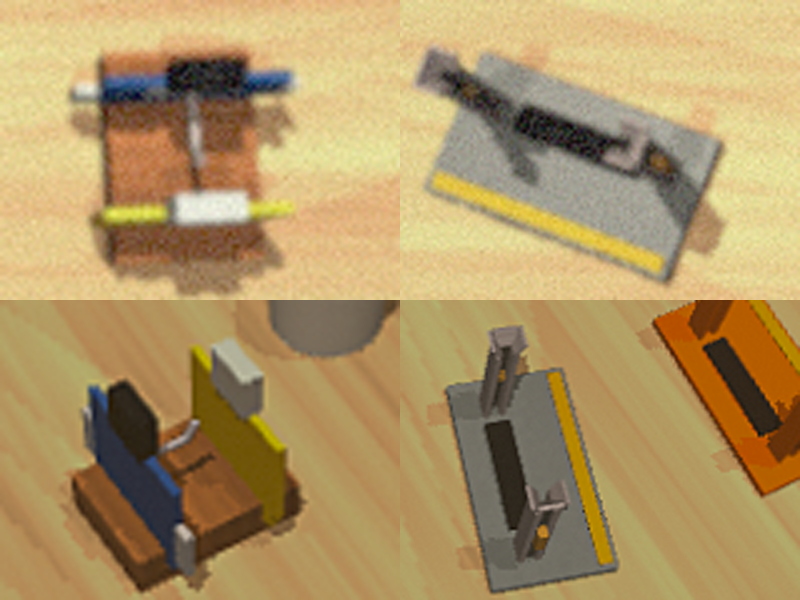

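The crop confirms the choice: blue plate with the black tab at top (366,215), hook pointing toward the sign, and the grey bracket with its stripe on the robot side. Next I work out rough positions, then move above the plate for a wrist view.

```bash
python3 - <<'E'
from h import *
from workcell import observe
t=cam(load("top0"));s=cam(load("scene0"))
def T(p,x0,y0,k): return [(x0+(a+.5)/k-.5,y0+(b+.5)/k-.5) for a,b in p]
bt=T([(28,187),(268,280),(320,145),(85,55)],115,160,10/3)
bs=T([(163,68),(217,270),(92,292),(47,87)],290,255,2.5)
A=cast(t,bt,.012);B=cast(s,bs,.012)
for P in (A,B):
    print(P.round(4).tolist()); 
    d=(P[0]-P[1]+P[3]-P[2]);yaw=np.arctan2(-d[0],d[1]);c=P.mean(0)
    ex=np.array([np.cos(yaw),np.sin(yaw),0]); print("yaw",yaw,"org",c+0.0175*ex, np.linalg.norm(P[0]-P[1]),np.linalg.norm(P[1]-P[2]))
# plate: blue line ends at ear height tops ; tab top centre
print(cast(t,T([(206,72)],315,195,4),.124), cast(t,T([(100,88),(292,78)],315,195,4),.092))
print(cast(s,T([(133,405-300)],215,120,4),.124))
o=observe();q=R.from_euler('xyz',o["tool_rot"]);print(q.as_matrix().round(4).tolist())
E
```

```text
[[0.5633, 0.3446, 0.012], [0.5013, 0.177, 0.012], [0.5949, 0.1447, 0.012], [0.6565, 0.3106, 0.012]]
yaw -0.3548973498921484 org [0.5954323  0.23815682 0.012     ] 0.17865045578066394 0.09899710203619982
[[0.5016, 0.1826, 0.012], [0.5655, 0.3503, 0.012], [0.6614, 0.3146, 0.012], [0.5993, 0.1473, 0.012]]
yaw 2.7818541085603923 org [0.56555908 0.25484406 0.012     ] 0.17944875597196921 0.10232093733999281
[[ 0.56099401 -0.19112932  0.124     ]] [[ 0.55636913 -0.14106627  0.092     ]
 [ 0.56288834 -0.24360907  0.092     ]]
[[ 0.56281258 -0.191351    0.124     ]]
[[0.9487, 0.3163, -0.0004], [0.3163, -0.9487, 0.0009], [-0.0001, -0.001, -1.0]]
```

Call:
send_rows:
  plan: "0.414 -0.287 -0.07 0 0 -75 0.04; 0.414 -0.287 -0.07 0 0 -75 0.04; 0.414 -0.287 -0.07 0 0 -75 0.04; 0.414 -0.287 -0.07 0 0 -75 0.04; 0.414 -0.287 -0.07 0 0 -75 0.04; 0.414 -0.287 -0.07 0 0 -75 0.04; 0.414 -0.287 -0.07 0 0 -75 0.04; 0.414 -0.287 -0.07 0 0 -75 0.04; 0.414 -0.287 -0.07 0 0 -75 0.04; 0.414 -0.287 -0.07 0 0 -75 0.04"

```text
clock: 0.93
position: [0.4457, -0.2608, 0.289]
tool_rot: [-3.141, 0.0, 1.578]
force: [0.5, -1.8, -0.0]
grip_width: 0.0402
finger_force: 0.0
```

Call:
send_rows:
  plan: "0.035 0.027 -0.006 0 0 -2 0.04; 0.07 0.054 -0.01 0 0 -3 0.04; 0.07 0.054 -0.01 0 0 -3 0.04; 0.07 0.054 -0.01 0 0 -3 0.04; 0.07 0.054 -0.01 0 0 -3 0.04"

```text
clock: 1.35
position: [0.4989, -0.1924, 0.2983]
tool_rot: [-3.141, -0.0, 1.625]
force: [-0.2, -0.6, 0.5]
grip_width: 0.04
finger_force: 0.0
```

```bash
python3 - <<'E'
from h import *
from workcell import observe,imaging
o=observe();f=imaging.grab_frame("wrist");f["st"]=o
np.save("pics/w1.npy",f,allow_pickle=True);cv2.imwrite("pics/w1.png",f["color"][:,:,::-1])
print(o["position"],o["tool_rot"],f["tool_from_camera"].round(4).tolist(),f["fx"],f["dist_coeffs"])
E
```

```text
[ 0.49889179 -0.19235894  0.29829883] [-3.14089460e+00 -1.86342347e-04  1.62488531e+00] [[-0.0005, -0.9656, -0.26, 0.0648], [1.0, -0.0003, -0.0007, 0.0015], [0.0006, -0.26, 0.9656, -0.1434], [0.0, 0.0, 0.0, 1.0]] 374.7270438404831 [-0.10124095  0.          0.          0.          0.        ]
```

View pics/w1.png

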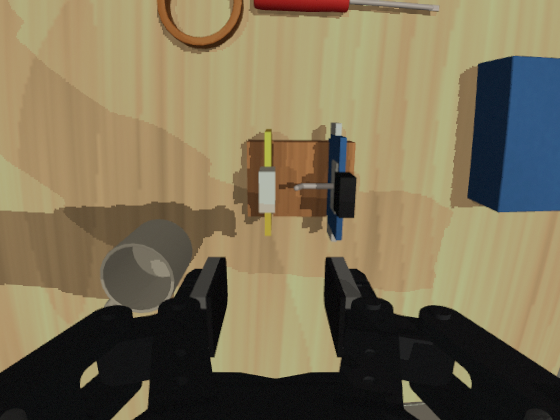

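Wrist view: sign tab at (267,190), plate tab at (345,194), hook tip at (298,187), with the bulbs box at right and the mug at lower left. Next I measure the tab's edges.

```bash
python3 - <<'E'
from h import *
f=load("w1");c=cam(f,f["st"]);im=f["color"].astype(int)
g=im.max(2)
m=np.zeros(g.shape,np.uint8);m[160:230,325:365]=g[160:230,325:365]<50
n,l,s,ce=cv2.connectedComponentsWithStats(m);i=1+np.argmax(s[1:,4]);print(s[i]);m=(l==i)
rows=np.arange(s[i,1]+6,s[i,1]+s[i,3]-5)
R_=np.array([(np.where(m[r])[0].max()+.5,r) for r in rows]);L_=np.array([(np.where(m[r])[0].min()-.5,r) for r in rows])
P=cast(c,R_,.124);k=np.polyfit(P[:,1],P[:,0],1);print("R edge x=",np.polyval(k,-.191),"yaw",-np.arctan(k[0]),P.std(0))
print("bottom",cast(c,[(348,s[i,1]+s[i,3]-.5)],.124),"top",cast(c,[(350,s[i,1]-.5)],.124),cast(c,[(350,s[i,1]-.5)],.092))
print("L",L_[::6].tolist(),"R",R_[::6].tolist())
# rows of gray values around mid row
print(im[195,322:360].tolist())
b=((im[...,2]>im[...,0]*1.6)&(im[...,2]>60)).astype(np.uint8);b[:,:320]=0;b[:,365:]=0
ys,xs=np.where(b);print("blue",xs.min(),xs.max(),ys.min(),ys.max())
for r in range(ys.min(),ys.max()+1,8): 
    w=np.where(b[r])[0]; print(r,(w.min(),w.max()) if len(w) else None)
E
```

```text
[ 326  172   30   58 1105]
R edge x= 0.5689279137041198 yaw -0.2481818836008837 [5.22719476e-03 1.23698604e-02 5.55111512e-17]
bottom [[ 0.56675522 -0.22487613  0.124     ]] top [[ 0.56312289 -0.17291886  0.124     ]] [[ 0.56978848 -0.17748175  0.092     ]]
L [[334.5, 178.0], [333.5, 184.0], [327.5, 190.0], [326.5, 196.0], [326.5, 202.0], [326.5, 208.0], [326.5, 214.0], [327.5, 220.0]] R [[355.5, 178.0], [355.5, 184.0], [354.5, 190.0], [354.5, 196.0], [354.5, 202.0], [353.5, 208.0], [353.5, 214.0], [335.5, 220.0]]
[[98, 66, 39], [99, 65, 38], [100, 67, 38], [100, 67, 41], [87, 60, 38], [46, 41, 42], [14, 28, 46], [15, 28, 46], [48, 50, 54], [71, 68, 62], [71, 69, 62], [57, 54, 51], [17, 17, 17], [9, 7, 6], [6, 8, 9], [6, 7, 10], [9, 7, 6], [18, 19, 17], [28, 28, 26], [31, 31, 28], [29, 29, 28], [29, 28, 29], [31, 30, 30], [29, 27, 27], [28, 25, 26], [27, 27, 27], [29, 26, 26], [30, 28, 27], [28, 28, 27], [29, 30, 31], [28, 28, 29], [30, 30, 29], [27, 27, 26], [125, 106, 75], [167, 144, 103], [176, 153, 110], [176, 152, 109], [176, 152, 109]]
blue 335 346 136 239
136 (np.int64(340), np.int64(340))
144 (np.int64(340), np.int64(345))
152 (np.int64(339), np.int64(345))
160 (np.int64(339), np.int64(345))
168 (np.int64(339), np.int64(344))
176 None
184 None
192 None
200 None
208 None
216 (np.int64(337), np.int64(337))
224 (np.int64(336), np.int64(341))
232 (np.int64(336), np.int64(341))
```

```bash
python3 - <<'E'
from h import *
f=load("w1");c=cam(f,f["st"])
a=cast(c,[(355.5,179),(354.6,195),(353.5,213)],.124);print(a.round(4).tolist(),"tab R yaw",-np.arctan2(a[0,0]-a[2,0],a[0,1]-a[2,1]))
print("tab top centre col", cast(c,[(346.8,195)],.124).round(4), "bottom edge",cast(c,[(346,216.8)],.124).round(4))
b=cast(c,[(345.5,152),(345.5,160),(341.5,224),(341.5,232)],.092);print(b.round(4).tolist(),"blue yaw",-np.arctan2(b[0,0]-b[3,0],b[0,1]-b[3,1]))
# sign and stand in mask
im=f["color"].astype(int);y=((im[...,0]>150)&(im[...,1]>120)&(im[...,2]<60)).astype(np.uint8);y[:,:255]=0;y[:,280:]=0;y[:120]=0;y[245:]=0
for r in (135,145,155,222,230):
    w=np.where(y[r])[0];print(r,w.min(),w.max())
E
```

```text
[[0.5686, -0.1791, 0.124], [0.5693, -0.1932, 0.124], [0.57, -0.2094, 0.124]] tab R yaw 0.04889159958286781
tab top centre col [[ 0.5624 -0.1936  0.124 ]] bottom edge [[ 0.5637 -0.2133  0.124 ]]
[[0.5637, -0.1595, 0.092], [0.5645, -0.1669, 0.092], [0.5668, -0.2294, 0.092], [0.5676, -0.2376, 0.092]] blue yaw 0.049776788996411206Traceback (most recent call last):
  File "<stdin>", line 9, in <module>
    return umr_minimum(a, axis, None, out, keepdims, initial, where)
ValueError: zero-size array to reduction operation minimum which has no identity
```

Call:
send_rows:
  plan: "-0.005 0.034 0 0 0 0 0.04; -0.005 0.0635 0.02 0 0 0 0.04; -0.005 0.0635 0.06 0 0 0 0.04; -0.005 0.0635 0.1 0 0 0 0.04; -0.005 0.0635 0.14 0 0 0 0.04; -0.005 0.0635 0.155 0 0 0 0.04; -0.005 0.0635 0.155 0 0 0 0.04; -0.005 0.0635 0.155 0 0 0 0.04"

```text
clock: 2.07
position: [0.5621, -0.1951, 0.1436]
tool_rot: [-3.14, -0.0, 1.623]
force: [0.4, -0.6, 0.8]
grip_width: 0.0401
finger_force: 0.0
```

```bash
python3 - <<'E'
from h import *
from workcell import observe,imaging
o=observe();f=imaging.grab_frame("wrist");f["st"]=o
np.save("pics/w2.npy",f,allow_pickle=True);cv2.imwrite("pics/w2.png",f["color"][:,:,::-1])
print(o["position"],o["tool_rot"])
E
```

```text
[ 0.56212678 -0.19505879  0.14360416] [-3.14049383e+00 -2.90583634e-04  1.62268451e+00]
```

View pics/w2.png

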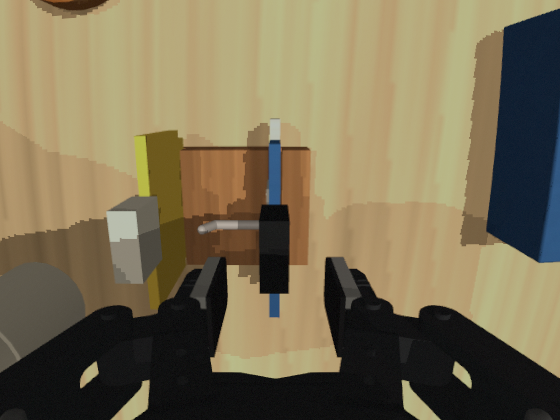

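The tab lies centred between the fingers at (275,250), with the sign and hook clear. Going down and closing.

Call:
send_rows:
  plan: "0 0 0.025 0 0 0 0.04; 0 0 0.048 0 0 0 0.04; 0 0 0.048 0 0 0 0.04; 0 0 0.048 0 0 0 0; 0 0 0.048 0 0 0 0; 0 0 0.048 0 0 0 0; 0 0 0.048 0 0 0 0; 0 0 0.048 0 0 0 0"
  grip_force: 60

```text
clock: 2.78
position: [0.5631, -0.1946, 0.0979]
tool_rot: [3.14, 0.001, 1.624]
force: [-4.0, -0.4, 9.6]
grip_width: 0.013
finger_force: 58.4
```

```bash
python3 - <<'E'
from h import *
f=load("w2");c=cam(f,f["st"])
print(cast(c,[(275,293)],.124),cast(c,[(275,317)],.092),cast(c,[(275,140.)],.092))
E
```

```text
[[ 0.56429033 -0.21396147  0.124     ]] [[ 0.56586011 -0.24602679  0.092     ]] [[ 0.56063088 -0.14400513  0.092     ]]
```

Call:
send_rows:
  plan: "0 0 -0.02 0 0 0 0; 0 0 -0.05 0 0 0 0; 0 0 -0.09 0 0 0 0; 0 0 -0.13 0 0 0 0; 0 0 -0.17 0 0 0 0; 0 0 -0.2 0 0 0 0; 0.03 0 -0.205 0 0 3 0; 0.06 0 -0.205 0 0 6 0; 0.095 0 -0.205 0 0 9 0; 0.13 0 -0.205 0 0 12 0"

```text
clock: 3.62
position: [0.5555, -0.0632, 0.3027]
tool_rot: [3.139, 0.0, 1.411]
force: [1.7, 0.5, -2.7]
grip_width: 0.0127
finger_force: 59.1
```

Call:
send_rows:
  plan: "0.03 0.008 0 0 0 3 0; 0.06 0.016 0 0 0 5 0; 0.095 0.024 0 0 0 7 0; 0.13 0.03 0 0 0 9 0; 0.155 0.034 0 0 0 11.5 0; 0.165 0.035 0 0 0 11.5 0; 0.165 0.035 0 0 0 11.5 0; 0.165 0.035 0 0 0 11.5 0; 0.165 0.035 0 0 0 11.5 0"

```text
clock: 4.37
position: [0.6159, 0.0918, 0.3015]
tool_rot: [3.141, 0.0, 1.213]
force: [-0.1, -0.1, -2.5]
grip_width: 0.013
finger_force: 59.3
```

```bash
python3 - <<'E'
from h import *
from workcell import observe,imaging
o=observe();f=imaging.grab_frame("wrist");f["st"]=o
np.save("pics/w3.npy",f,allow_pickle=True);cv2.imwrite("pics/w3.png",f["color"][:,:,::-1])
print(o["position"],o["tool_rot"],o["force"],o["grip_width"])
E
```

```text
[0.61589722 0.09182546 0.30147005] [3.14063366e+00 2.76090513e-04 1.21316520e+00] [-0.11020553 -0.07862842 -2.45712974] 0.013046712263143244
```

View pics/w3.png

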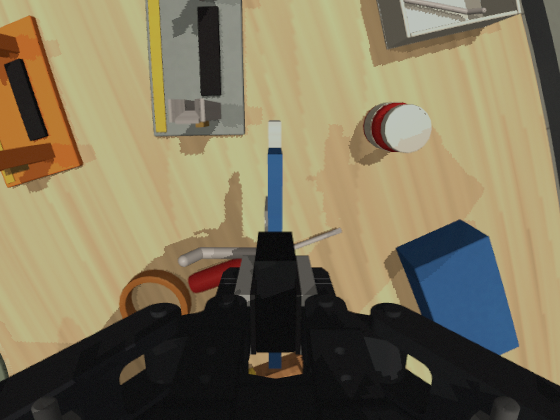

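Wrist view: the grey bracket's near part is at (200,70), with the plate held straight and its ear at (275,135). Moving forward to see the whole bracket.

Call:
send_rows:
  plan: "0.03 0 -0.01 0 0 0 0; 0.06 0 -0.03 0 0 0 0; 0.06 0 -0.03 0 0 0 0; 0.06 0 -0.03 0 0 0 0; 0.06 0 -0.03 0 0 0 0"

```text
clock: 4.83
position: [0.6369, 0.1481, 0.3307]
tool_rot: [3.141, 0.001, 1.213]
force: [0.3, -0.6, -2.4]
grip_width: 0.0129
finger_force: 59.4
```

```bash
python3 - <<'E'
from h import *
from workcell import observe,imaging
o=observe();f=imaging.grab_frame("wrist");f["st"]=o
np.save("pics/w4.npy",f,allow_pickle=True)
cv2.imwrite("pics/w4.png",cv2.resize(f["color"][:240,100:420,::-1],(800,600),interpolation=cv2.INTER_CUBIC))
print(o["position"],o["tool_rot"],o["force"],o["grip_width"])
E
```

```text
[0.63688534 0.14812362 0.33066538] [3.14137315e+00 6.59568389e-04 1.21302037e+00] [ 0.25453171 -0.57741659 -2.36483362] 0.01289416871418474
```

View pics/w4.png

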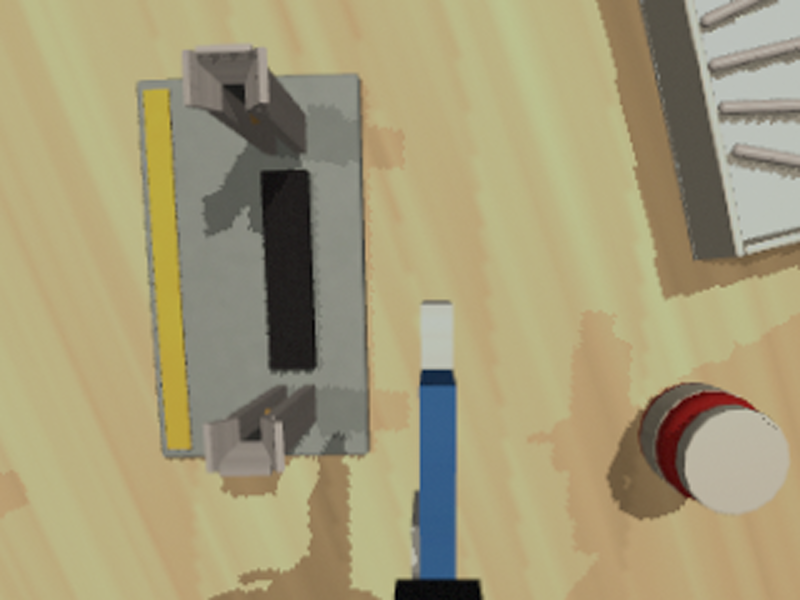

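```bash
python3 - <<'E'
from h import *
f=load("w4");st=f["st"];c=cam(f,st)
def C(p,z): return cast(c,[(100+(a+.5)/2.5-.5,(b+.5)/2.5-.5) for a,b in p],z)
def B(p0,p1): # two points at +y and -y
    d=p0-p1; return (p0+p1)/2, -np.arctan2(d[0],d[1]), np.linalg.norm(d)
far=C([(226,46)],.142)[0];near=C([(245,474)],.142)[0]
print("mouth",*B(far,near))
q=C([(137,82),(359,74),(369,455),(164,458)],.012);
d=(q[0]-q[3]+q[1]-q[2]);yaw=-np.arctan2(d[0],d[1]);print("base",q.mean(0)+.0175*np.array([np.cos(yaw),np.sin(yaw),0]),yaw,np.linalg.norm(q[0]-q[3]),np.linalg.norm(q[0]-q[1]))
l=C([(262,170),(310,170),(316,370),(270,371)],.03);d=l[0]-l[3]+l[1]-l[2];print("ledge@.03",l.mean(0),-np.arctan2(d[0],d[1]),np.linalg.norm(l[0]-l[3]))
z=st["position"][2]
e=C([(436.5,300)],z-.036)[0];p=C([(437.5,380),(438,570)],z-.006);T=R.from_euler('xyz',st["tool_rot"]).as_matrix()
for v in (e,*p): print("plate in tool",((v-st["position"])@T).round(4))
E
```

```text
mouth [0.59704892 0.23843864 0.142     ] -0.35567129622136806 0.1453884407017995
base [0.59697582 0.23802989 0.012     ] -0.3464783160741476 0.17908947367850034 0.10416287052403733
ledge@.03 [0.59832843 0.23747863 0.03      ] -0.35467455270488496 0.09094636133270202
plate in tool [0.0622 0.0011 0.036 ]
plate in tool [0.0503 0.0014 0.006 ]
plate in tool [0.0187 0.0014 0.006 ]
```

Crop: stripe on the left, far mouth centred at (226,46..108), near mouth at (245,425..474), held plate's ear end at (436,300). Three estimates put the bracket at about (0.597, 0.238), yaw -0.354. Moving above the slots.

Call:
send_rows:
  plan: "0.015 -0.015 0 0 0 -0.2 0; 0.035 -0.035 0 0 0 -0.2 0; 0.055 -0.055 0 0 0 -0.2 0; 0.0705 -0.07 0.02 0 0 -0.2 0; 0.0705 -0.07 0.05 0 0 -0.2 0; 0.0705 -0.07 0.08 0 0 -0.2 0; 0.0705 -0.07 0.09 0 0 -0.2 0; 0.0705 -0.07 0.09 0 0 -0.2 0; 0.0705 -0.07 0.09 0 0 -0.2 0"

```text
clock: 5.63
position: [0.5964, 0.2391, 0.2415]
tool_rot: [3.142, -0.0, 1.216]
force: [0.1, 0.7, -1.4]
grip_width: 0.0129
finger_force: 59.1
```

```bash
python3 - <<'E'
from h import *
from workcell import observe,imaging
o=observe();f=imaging.grab_frame("wrist");f["st"]=o;np.save("pics/w5.npy",f,allow_pickle=True)
s=imaging.grab_frame("scene");np.save("pics/s5.npy",s,allow_pickle=True)
a=cv2.resize(f["color"][60:260,180:380,::-1],(400,400),interpolation=cv2.INTER_CUBIC)
P=proj(cam(s),[[.597,.238,.14]])[0].astype(int);print(P)
b=cv2.resize(s["color"][P[1]-80:P[1]+80,P[0]-80:P[0]+80,::-1],(400,400),interpolation=cv2.INTER_CUBIC)
cv2.imwrite("pics/w5.png",np.hstack([a,b]))
print(o["position"],o["tool_rot"],o["force"],o["grip_width"])
E
```

```text
[339 299]
[0.59643761 0.23913989 0.24146636] [ 3.14150994e+00 -2.01986919e-05  1.21613580e+00] [ 0.05458261  0.6725204  -1.42099646] 0.012933042121414641
```

View pics/w5.png

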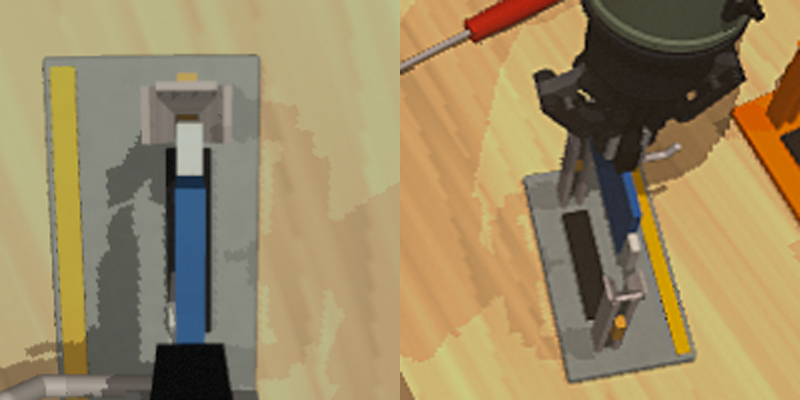

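The ear (col 188 in the left crop) is centred in the far mouth (140–232), and the right crop shows both ears above their slots with the hook toward the stripe. Lowering with force checks.

Call:
send_rows:
  plan: "0 0 0.01 0 0 0 0; 0 0 0.015 0 0 0 0; 0 0 0.02 0 0 0 0; 0 0 0.025 0 0 0 0; 0 0 0.03 0 0 0 0; 0 0 0.034 0 0 0 0; 0 0 0.038 0 0 0 0; 0 0 0.042 0 0 0 0; 0 0 0.046 0 0 0 0; 0 0 0.046 0 0 0 0"

```text
clock: 6.57
position: [0.5957, 0.2398, 0.1938]
tool_rot: [-3.141, 0.001, 1.217]
force: [0.4, -0.0, -2.6]
grip_width: 0.0132
finger_force: 59.3
```

Call:
send_rows:
  plan: "0 0 0.002 0 0 0 0; 0 0 0.004 0 0 0 0; 0 0 0.006 0 0 0 0; 0 0 0.008 0 0 0 0; 0 0 0.01 0 0 0 0; 0 0 0.01 0 0 0 0"

```text
clock: 7.07
position: [0.5958, 0.2398, 0.1842]
tool_rot: [-3.141, 0.0, 1.217]
force: [-0.3, -0.2, -2.6]
grip_width: 0.0127
finger_force: 59.3
```

Call:
send_rows:
  plan: "0 0 0.002 0 0 0 0; 0 0 0.004 0 0 0 0; 0 0 0.006 0 0 0 0; 0 0 0.008 0 0 0 0; 0 0 0.01 0 0 0 0; 0 0 0.01 0 0 0 0"

```text
clock: 7.57
position: [0.5958, 0.2398, 0.1741]
tool_rot: [-3.141, 0.0, 1.217]
force: [0.4, -0.6, -2.0]
grip_width: 0.0131
finger_force: 59.3
```

Call:
send_rows:
  plan: "0 0 0.002 0 0 0 0; 0 0 0.004 0 0 0 0; 0 0 0.006 0 0 0 0; 0 0 0.008 0 0 0 0; 0 0 0.008 0 0 0 0"

```text
clock: 7.98
position: [0.5958, 0.2398, 0.1662]
tool_rot: [-3.141, 0.0, 1.217]
force: [0.2, 0.2, -2.1]
grip_width: 0.0128
finger_force: 59.3
```

Call:
send_rows:
  plan: "0 0 0.002 0 0 0 0; 0 0 0.004 0 0 0 0; 0 0 0.006 0 0 0 0; 0 0 0.006 0 0 0 0"

```text
clock: 8.32
position: [0.5958, 0.2399, 0.1602]
tool_rot: [-3.141, 0.0, 1.217]
force: [0.0, -1.3, -1.6]
grip_width: 0.0129
finger_force: 59.3
```

Call:
send_rows:
  plan: "0 0 0.002 0 0 0 0; 0 0 0.004 0 0 0 0; 0 0 0.004 0 0 0 0"

```text
clock: 8.57
position: [0.5958, 0.2399, 0.1562]
tool_rot: [-3.141, 0.0, 1.218]
force: [0.5, 0.5, -2.4]
grip_width: 0.013
finger_force: 59.3
```

Call:
send_rows:
  plan: "0 0 0.002 0 0 0 0; 0 0 0.004 0 0 0 0; 0 0 0.004 0 0 0 0"

```text
clock: 8.82
position: [0.596, 0.2399, 0.1524]
tool_rot: [-3.142, 0.0, 1.217]
force: [0.8, -0.4, -1.4]
grip_width: 0.0129
finger_force: 59.4
```

Call:
send_rows:
  plan: "0 0 0.002 0 0 0 0; 0 0 0.004 0 0 0 0; 0 0 0.004 0 0 0 0"

```text
clock: 9.07
position: [0.596, 0.2399, 0.1485]
tool_rot: [3.141, -0.0, 1.217]
force: [0.1, -1.4, -0.1]
grip_width: 0.0132
finger_force: 59.7
```

Call:
send_rows:
  plan: "0 0 0.002 0 0 0 0; 0 0 0.003 0 0 0 0; 0 0 0.003 0 0 0 0"

```text
clock: 9.32
position: [0.5958, 0.2397, 0.1451]
tool_rot: [-3.141, 0.001, 1.217]
force: [1.0, -0.2, -2.4]
grip_width: 0.013
finger_force: 59.3
```

Call:
send_rows:
  plan: "0 0 0.002 0 0 0 0; 0 0 0.003 0 0 0 0; 0 0 0.003 0 0 0 0"

```text
clock: 9.57
position: [0.5958, 0.2398, 0.1423]
tool_rot: [-3.141, 0.0, 1.218]
force: [0.8, -0.3, -3.0]
grip_width: 0.0129
finger_force: 59.3
```

Call:
send_rows:
  plan: "0 0 0.002 0 0 0 0; 0 0 0.003 0 0 0 0; 0 0 0.003 0 0 0 0"

```text
clock: 9.82
position: [0.5958, 0.2399, 0.1393]
tool_rot: [-3.141, 0.0, 1.218]
force: [-0.8, -0.9, -1.7]
grip_width: 0.0127
finger_force: 59.3
```

```bash
python3 - <<'E'
from h import *
from workcell import observe,imaging
o=observe();f=imaging.grab_frame("wrist");f["st"]=o;np.save("pics/w6.npy",f,allow_pickle=True)
s=imaging.grab_frame("scene");np.save("pics/s6.npy",s,allow_pickle=True)
a=cv2.resize(f["color"][60:260,180:380,::-1],(400,400),interpolation=cv2.INTER_CUBIC)
b=cv2.resize(s["color"][255:375,285:405,::-1],(400,400),interpolation=cv2.INTER_CUBIC)
cv2.imwrite("pics/w6.png",np.hstack([a,b]))
print(o["position"],o["force"],o["moment"])
E
```

```text
[0.59581087 0.23988925 0.13933378] [-0.80868469 -0.87020495 -1.74961468] [-0.04558494 -0.14899356  0.00514411]
```

View pics/w6.png

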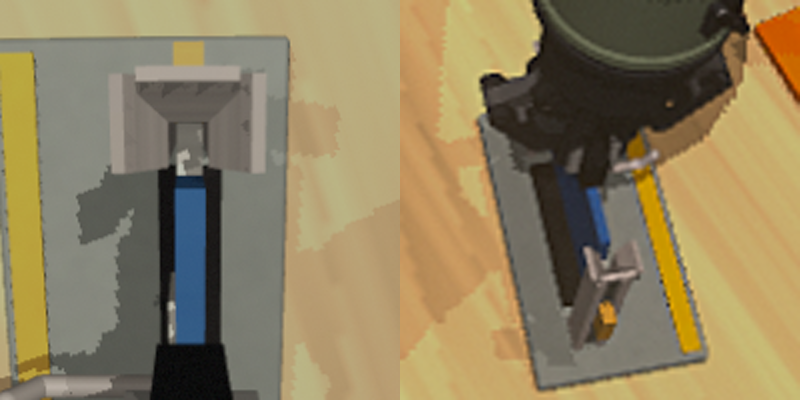

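The ear sits inside the far slot at (190,160) of the left crop, and the near ear is in its slot too. The plate is straight in the grip, with no slip. Going on down.

Call:
send_rows:
  plan: "0 0 0.002 0 0 0 0; 0 0 0.003 0 0 0 0"

```text
clock: 10.08
position: [0.596, 0.24, 0.1366]
tool_rot: [3.141, -0.0, 1.217]
force: [-0.2, -0.3, 0.7]
grip_width: 0.0127
finger_force: 59.7
```

Call:
send_rows:
  plan: "0 0 0.002 0 0 0 0; 0 0 0.003 0 0 0 0"

```text
clock: 10.25
position: [0.596, 0.2399, 0.1334]
tool_rot: [-3.142, 0.0, 1.217]
force: [-0.3, -0.1, 0.4]
grip_width: 0.0132
finger_force: 59.7
```

Call:
send_rows:
  plan: "0 0 0.002 0 0 0 0; 0 0 0.003 0 0 0 0"

```text
clock: 10.42
position: [0.5959, 0.2399, 0.1304]
tool_rot: [-3.141, 0.0, 1.217]
force: [-1.0, 0.1, 0.8]
grip_width: 0.0132
finger_force: 59.7
```

Call:
send_rows:
  plan: "0 0 0.002 0 0 0 0; 0 0 0.003 0 0 0 0"

```text
clock: 10.58
position: [0.5959, 0.2399, 0.1274]
tool_rot: [-3.141, 0.0, 1.217]
force: [-0.5, 0.2, -0.0]
grip_width: 0.0126
finger_force: 59.7
```

Call:
send_rows:
  plan: "0 0 0.002 0 0 0 0; 0 0 0.003 0 0 0 0"

```text
clock: 10.75
position: [0.5959, 0.2399, 0.1244]
tool_rot: [-3.141, 0.0, 1.217]
force: [-0.5, -0.5, 0.8]
grip_width: 0.0128
finger_force: 59.7
```

Call:
send_rows:
  plan: "0 0 0.002 0 0 0 0; 0 0 0.003 0 0 0 0"

```text
clock: 10.92
position: [0.5959, 0.2399, 0.1214]
tool_rot: [-3.142, 0.0, 1.217]
force: [-1.3, -0.1, -0.2]
grip_width: 0.0131
finger_force: 59.7
```

Call:
send_rows:
  plan: "0 0 0.002 0 0 0 0; 0 0 0.002 0 0 0 0"

```text
clock: 11.08
position: [0.5958, 0.2398, 0.1192]
tool_rot: [-3.141, 0.0, 1.217]
force: [0.7, -0.4, -3.4]
grip_width: 0.0129
finger_force: 59.2
```

Call:
send_rows:
  plan: "0 0 0.001 0 0 0 0; 0 0 0.001 0 0 0 0"

```text
clock: 11.25
position: [0.5959, 0.2399, 0.1184]
tool_rot: [-3.141, 0.0, 1.217]
force: [-0.3, 0.3, -1.8]
grip_width: 0.0131
finger_force: 59.4
```

Call:
send_rows:
  plan: "0 0 0.001 0 0 0 0; 0 0 0.001 0 0 0 0"

```text
clock: 11.42
position: [0.5959, 0.2399, 0.1175]
tool_rot: [-3.141, 0.0, 1.217]
force: [0.3, -0.4, -1.7]
grip_width: 0.0132
finger_force: 59.5
```

Call:
send_rows:
  plan: "0 0 0.001 0 0 0 0; 0 0 0.001 0 0 0 0"

```text
clock: 11.58
position: [0.5959, 0.2399, 0.1165]
tool_rot: [-3.141, 0.0, 1.218]
force: [0.7, -0.7, -0.6]
grip_width: 0.0129
finger_force: 59.5
```

Call:
send_rows:
  plan: "0 0 0.001 0 0 0 0; 0 0 0.001 0 0 0 0"

```text
clock: 11.75
position: [0.5959, 0.2399, 0.1155]
tool_rot: [-3.142, 0.0, 1.217]
force: [1.0, 0.5, -1.0]
grip_width: 0.0132
finger_force: 59.5
```

Call:
send_rows:
  plan: "0 0 0.001 0 0 0 0; 0 0 0.002 0 0 0 0"

```text
clock: 11.92
position: [0.596, 0.24, 0.1137]
tool_rot: [3.141, -0.0, 1.217]
force: [-1.0, -0.2, 0.5]
grip_width: 0.0126
finger_force: 59.7
```

Call:
send_rows:
  plan: "0 0 0.001 0 0 0 0; 0 0 0.002 0 0 0 0"

```text
clock: 12.08
position: [0.596, 0.2399, 0.1115]
tool_rot: [-3.142, 0.0, 1.217]
force: [0.1, -0.3, -5.9]
grip_width: 0.0129
finger_force: 58.7
```

Call:
send_rows:
  plan: "0 0 0.001 0 0 0 0; 0 0 0.001 0 0 0 0"

```text
clock: 12.25
position: [0.5956, 0.2397, 0.11]
tool_rot: [-3.141, 0.001, 1.218]
force: [0.6, -0.2, -6.5]
grip_width: 0.0134
finger_force: 58.9
```

Call:
send_rows:
  plan: "0 0 0.001 0 0 0 0; 0 0 0.001 0 0 0 0"

```text
clock: 12.42
position: [0.5959, 0.2399, 0.1094]
tool_rot: [-3.141, 0.0, 1.217]
force: [-0.5, 0.4, -3.3]
grip_width: 0.0127
finger_force: 59.3
```

Call:
send_rows:
  plan: "0 0 0.001 0 0 0 0; 0 0 0.001 0 0 0 0"

```text
clock: 12.58
position: [0.596, 0.24, 0.1086]
tool_rot: [3.142, -0.0, 1.217]
force: [-0.4, 0.1, -1.7]
grip_width: 0.0128
finger_force: 59.6
```

Call:
send_rows:
  plan: "0 0 0.001 0 0 0 0; 0 0 0.001 0 0 0 0"

```text
clock: 12.75
position: [0.5962, 0.2401, 0.1079]
tool_rot: [3.141, -0.001, 1.217]
force: [-1.5, -0.2, -0.7]
grip_width: 0.0132
finger_force: 59.8
```

Call:
send_rows:
  plan: "0 0 0.001 0 0 0 0; 0 0 0.001 0 0 0 0"

```text
clock: 12.92
position: [0.5964, 0.2403, 0.1074]
tool_rot: [3.141, -0.001, 1.217]
force: [-1.8, -1.2, 11.0]
grip_width: 0.013
finger_force: 61.5
```

Call:
send_rows:
  plan: "0 0 0.001 0 0 0 0; 0 0 0.001 0 0 0 0"

```text
clock: 13.08
position: [0.5966, 0.2404, 0.107]
tool_rot: [3.14, -0.001, 1.217]
force: [-2.9, -1.5, 18.5]
grip_width: 0.0128
finger_force: 62.5
```

Hard stop felt (rise of about 20 N within 1 mm, after the drop when the clips snapped). Easing off, then opening.

Call:
send_rows:
  plan: "0 0 -0.001 0 0 0 0; 0 0 -0.0015 0 0 0 0; 0 0 -0.0015 0 0 0 0"

```text
clock: 13.33
position: [0.5963, 0.2401, 0.1078]
tool_rot: [3.141, -0.001, 1.217]
force: [-1.3, -0.3, 7.7]
grip_width: 0.0128
finger_force: 60.7
```

Call:
send_rows:
  plan: "0 0 -0.0015 0 0 0 0.02; 0 0 -0.0015 0 0 0 0.03; 0 0 -0.0015 0 0 0 0.04; 0 0 -0.0015 0 0 0 0.04; 0 0 -0.0015 0 0 0 0.04; 0 0 -0.0015 0 0 0 0.04"

```text
clock: 13.83
position: [0.5959, 0.2399, 0.1086]
tool_rot: [-3.141, 0.0, 1.217]
force: [-1.0, -0.5, -0.5]
grip_width: 0.04
finger_force: 0.0
```

Call:
send_rows:
  plan: "0 0 -0.01 0 0 0 0.04; 0 0 -0.03 0 0 0 0.04; 0 0 -0.06 0 0 0 0.04; 0 0 -0.09 0 0 0 0.04; -0.03 0 -0.12 0 0 0 0.04; -0.06 0 -0.15 0 0 0 0.04; -0.09 0 -0.17 0 0 0 0.04; -0.1 0 -0.17 0 0 0 0.04; -0.1 0 -0.17 0 0 0 0.04"

```text
clock: 14.58
position: [0.5615, 0.1433, 0.2808]
tool_rot: [3.139, -0.0, 1.214]
force: [-0.4, -0.0, -1.2]
grip_width: 0.0398
finger_force: 0.0
```

```bash
python3 - <<'E'
from h import *
from workcell import observe,imaging
o=observe();f=imaging.grab_frame("wrist");f["st"]=o;np.save("pics/w7.npy",f,allow_pickle=True)
s=imaging.grab_frame("scene");np.save("pics/s7.npy",s,allow_pickle=True)
T=R.from_euler('xyz',o["tool_rot"]).as_matrix();P=proj(cam(f,o),[[.597,.238,.1]])[0].astype(int);print(P)
y0=max(P[1]-100,0);x0=max(P[0]-100,0)
a=cv2.resize(f["color"][y0:y0+200,x0:x0+200,::-1],(400,400),interpolation=cv2.INTER_CUBIC)
b=cv2.resize(s["color"][255:375,285:405,::-1],(400,400),interpolation=cv2.INTER_CUBIC)
cv2.imwrite("pics/w7.png",np.hstack([a,b]))
print(o["position"],o["force"],o["moment"],x0,y0)
E
```

```text
[272  68]
[0.56152514 0.14330442 0.28080296] [-0.38807286 -0.03179335 -1.23920889] [ 0.01157471 -0.04414861  0.02348165] 172 0
```

View pics/w7.png

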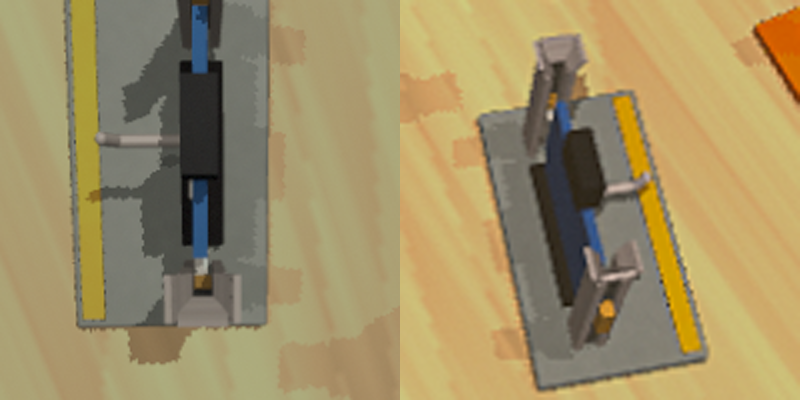

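The final view shows the plate upright between the uprights, hook over the stripe. A brass nose is visible over the ear at (203,280) in the left crop and at (552,100) in the right. First clip contact at TCP z of about 0.152 is 46 mm above the stop at 0.107, as described. Handing in.

```bash
python3 -c "
from workcell import bot
print(bot.job_done())"
```

```text
the job is handed in; nothing more can be done
None
```

The blue plate is in the grey bracket, pressed down to a hard stop on the ledge with the hook over the stripe. In the last pictures both clips look snapped over the ears. I let go, backed the arm away and handed the job in; no verdict came back.

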